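# Thread the long guide pin through the pad carrier's two bushings

## Robot

A 6-joint arm with a two-finger parallel gripper is mounted at the origin on the work surface. World frame = base frame: x ahead of the robot, y to its left, z up, the work surface at z = 0. Lengths are in m, angles in rad, forces in N, time in s.
With the tool pointing down it reaches from about 0.35 to 0.925 m from the base axis. Payload 6.4 kg.
Tool frame: the origin (TCP) lies at the very end of the fingers, on their centre line; the grasp point (between the pads) lies arm.hold_point_z behind it (arm.hold_point_z is the distance from the TCP to the grasp point, in m); z points along the fingers, y is the line along which they close (so a half turn about z gives the same grasp; the last joint's range is limited). The gripper opens to 94 mm and grips with 3 to 60 N. Pads are 16 mm wide; open, the fingers measure 119 mm over their backs; the gripper's body (75 mm by 177 mm) begins 78 mm behind the grasp point.
Start: joints at [-1.42, 0.245, 1.558, -0, 1.339, -0.174], TCP at [0.207, -0.616, 0.205] pointing down, gripper open.
Joint ranges: [-3.13, 3.13], [-1.02, 2.26], [0.13, 2.54], [-0.95, 4.09], [0.21, 2.88], [-2.74, 2.74]. Speed limits (rad/s): [2.57, 2.57, 3.14, 3.14, 3.14, 3.14].

## Interface

Orientations are given as a unit quaternion [x, y, z, w].
In Python, from cell import readout, snapshot, camera_info, close_job, look_for, arm gives the robot as it stands.
- The arm moves only by the shell command python3 -m crank 'ROWS' [OPENING] [FORCE]. ROWS is JSON, one flat list of numbers, 6 for each row, row after row: the shift along the tool's x, y, z in m, then the turn, a rotation vector about the tool's x, y, z in rad. A call has 1 to 8 rows; each row is the pose to reach, as a shift and turn from the pose commanded when the call began, along the tool's axes at that moment; what a row does not reach only later rows make up. A row lasts 1/8 s, in which the tool goes at most 62.5 mm and 10.7 degrees, less where a joint would pass 70% of its speed; a pose out of reach is approached as far as the arm can. A call with a gripper value outside its range is refused whole. OPENING is the closure, from 0 (fully open) to 1 (shut), set as the call begins (- or left out, the last holds). The fingers move at their own pace and stop on an object; FORCE is the grip in N (left out, the last holds). Time passes only in rows, so rows that repeat a pose let the fingers close. It gives the time, the measured TCP pose, the force, the opening and the grip force at its end, in the units of the state.
- readout.state(): the state, without advancing time (a new reading comes with each control period).
- snapshot(name): name is "side" or "top"; returns the picture (400x640x3 uint8, red, green, blue); there is no depth.
- camera_info(name): a dict with "fov_y" (degrees; the focal length in pixels is half the picture's height over the tangent of half this angle, whatever the lens; pixels are square), "cx", "cy" (the principal point, pixels), "k1" (the pictures are not rectified: a ray, as slopes to the right and down, at radius r is drawn at 1 + k1 r^2 times it, then the intrinsics apply), "R" (3x3) and "t" (3): a world point X has camera coordinates R X + t. Camera axes: x right, y down, z forward; pixel columns grow to the right and rows downward; lengths in m; the calibration is good to about 2 mm. A picture is of the moment at which its call begins. camera_info takes no time and is no camera call.
- close_job(): hands the job in; it is judged then, once.
Trained networks look in the newest picture that a camera, given by its name, has taken for a name from the list of things; names that differ only in an ending like _2 or _b are one class to them, and where a whole thing is asked for, a point or a joint stands for the part that bears it (a point fixed in the world has none). Each returns a list of dicts, best first, with "confidence" (0 to 1); they miss things now and then, are a little off and sometimes report something else, mostly with a low value. They report only what shows in the picture. A call takes as long as a camera call. They do not tell look-alikes from the thing itself.
- look_for(camera, target): "at" ([x, y, z] in m, in the coordinates of the camera as it stood for that picture, good to about 4 mm: the middle of the surface that is visible of it).
The state is a dict: "time": time; "joint_positions": joint angles; "dq": joint speeds; "effort": joint torques, N m; "ee_pos": TCP position; "orientation": TCP orientation; "wrist_force": force on the tool from outside, world axes, zero at the start; "moment": the same for the moment, N m; "gripper_width": opening from 0.0 (shut) to 1.0 (fully open); "gripper_force": force on a finger pad.
Only numpy, scipy, OpenCV 4.12 (cv2) and the standard library are available. Lean on these libraries where they do the work, as an engineer would, in place of code of your own. Each camera call takes 0.05 s, during which the arm holds its last target. There are 200 camera calls.

## Task

On the bronze pad carrier in the vise, slide the dust cap fully back off the upper bushing. Then take the long guide pin from the wooden rack and thread it tip down through the upper and then the lower bushing, and finish while still holding it there: upright and still, spanning both bushings, its tip showing well clear below the lower one and its head held well clear above the upper one. Leave the short pin in the rack and the brass drum gauge where it stands.

Things in the scene. Friction and masses are not known exactly. Their poses are not given: they have to be found in the camera images.
- bush_upper (a point): Centre of the upper bushing's mouth, flush with the flat top of the bronze carrier's upper ear, 130 mm above the bench. Fixed. z is up; x points from the vise out along the ears (away from the vise jaws), y across the ear. The ear is 40 mm wide (y), ends 20 mm beyond the hole in +x and is 16 mm thick; the vertical through hole is 14 mm in diameter with a 2 mm chamfer at its mouth and a thin steel rim around it. The dust cap covers it at the start and slides off along -x.
- bush_lower (a point): Centre of the lower bushing's underside, straight below bush_upper, 68 mm above the bench, same axes. The lower ear is 40 mm wide, 16 mm thick, its top 84 mm above the bench; its 14 mm hole is coaxial with the upper one and chamfered at its mouth. Between the ears are 30 mm of free air; from the upper mouth to this underside are 62 mm. Below is only air down to the bench.
- dust_cap (a joint): Slide of the grey plastic dust cap along bush_upper's -x, in m: 0 = centred over the upper bushing, 0.06 = fully back at its stop, the bushing free. It starts between 0 and 0.006, stays where it is left and is held by about 4 N of friction.
- long_head (a point): Centre of the round head (20 mm diameter, 30 mm high) of the long steel guide pin; z runs up the pin from tip to head. Below the head is a plain 12 mm shank 125 mm long with a 4 mm tapered tip; mass about 180 g. It starts upright in one of the two holes of a wooden rack (130 x 56 x 40 mm, holes 70 mm apart, 30 mm deep, loose fit), its head's centre 150 mm above the bench; lift it at least 30 mm to free it.
- long_tip (a point): Tip end of the long pin's shank, on its axis, 140 mm below long_head. Same axes.
- long_collar (a point): Underside of the long pin's head, on its axis, 15 mm below long_head and 125 mm above the tip. Same axes.
- short_head (a point): Centre of the head (20 mm diameter, 30 mm high) of the short pin in the rack's other hole: the same but with a 60 mm shank, its head's centre 85 mm above the bench at the start. Too short for the job; stays in the rack.
- gauge_mid (a point): Middle (21 mm up) of the loose brass drum gauge, a 54 mm diameter, 42 mm high stepped disc with a knob, standing on the bench between the rack and the vise.
- cap_tab (a point): On the upright tab of the dust cap, 8.5 mm below the tab's top, moving with the cap; same axes as bush_upper. The tab is 12 mm thick (y, pinch it here) and 24 mm long (x), its top 165 mm above the bench; it stands on the cap's flat base, 34 mm (x) by 32 mm (y), whose top is 138.5 mm above the bench, 18 mm below this point.
Mind the look-alikes: they are no part of the job. Leave any black or purple look-alike of the part that bears long_head alone.

How it is judged:
By the outcome, as a careful person would: the job done as asked, in the order asked, and still so for the second after the job is handed in, while the arm keeps its last pose, push and grip.
It also fails if it takes over 64 s, if anything falls off the work surface, if the arm or the gripper's body presses on something with over 40 N, if the wrist force passes 120 N, or if a joint passes its speed limit or range.

## Working session

There is one attempt and no reset: what is moved stays moved. The work goes in short steps, Python scripts to look and compute and a shell command to move; the robot and the scene stay as the last step left them, time stands still between calls to the robot, and variables do not carry over. Pictures are saved under pics/ and viewed, at most 10 in all, crops included, and the job is handed in when it is done.

```bash
mkdir -p pics; cat > h.py <<'E'
import numpy as np, cv2
from cell import readout, snapshot, camera_info, look_for, arm
def cam(n):
    c=camera_info(n); f=200/np.tan(np.radians(c["fov_y"])/2); return c,f,np.array(c["R"]),np.array(c["t"])
def w(n,p):
    c,f,R,t=cam(n); return R.T@(np.array(p)-t)
def px(n,X):
    c,f,R,t=cam(n); p=R@np.array(X)+t; s=p[:2]/p[2]; s=s*(1+c["k1"]*(s@s)); return np.round([c["cx"]+f*s[0],c["cy"]+f*s[1]],1)
def ray(n,u,v):
    c,f,R,t=cam(n); d=np.array([(u-c["cx"])/f,(v-c["cy"])/f]); s=d.copy()
    for _ in range(20): s=d/(1+c["k1"]*(s@s))
    r=R.T@np.array([*s,1]); return -R.T@t, r
def atz(n,u,v,z):
    o,r=ray(n,u,v); return o+r*(z-o[2])/r[2]
E
python3 - <<'E'
from h import *
np.set_printoptions(precision=4,suppress=True)
print(arm.hold_point_z, readout.state())
for n in ("side","top"):
    im=snapshot(n); cv2.imwrite(f"pics/{n}0.png",im[:,:,::-1]); c,f,R,t=cam(n); print(n,f,c["k1"],"pos",-R.T@t,"fwd",R[2])
    for k in ("long_head","short_head","gauge_mid","cap_tab","dust_cap","bush_upper"):
        try:
            for d in look_for(n,k)[:4]:
                X=w(n,d["at"]); print(n,k,round(d["confidence"],2),X,px(n,X))
        except Exception as e: print(k,e)
E
```

```text
0.0188 {'time': 0.0, 'joint_positions': array([-1.4201,  0.2458,  1.559 ,  0.    ,  1.3387, -0.1741]), 'dq': array([-0.0004, -0.0004, -0.0007, -0.0004,  0.0004,  0.0006]), 'effort': array([ -0.0014, -41.5832, -31.4603,   0.0684,   0.0332,  -0.0001]), 'ee_pos': array([ 0.2073, -0.6154,  0.2044]), 'orientation': array([ 0.9868,  0.1617,  0.    , -0.0009]), 'wrist_force': array([-0.0912, -0.9044,  0.0604]), 'moment': array([-0.0369,  0.0366, -0.0066]), 'gripper_force': 0.0, 'gripper_width': 0.9988033122503487}
side 458.9707773020081 0.03524645265818612 pos [ 0.4786 -0.7986  0.5607] fwd [ 0.0184  0.8625 -0.5057]
side long_head 0.84 [ 0.4033 -0.229   0.1044] [262.7 266. ]
side long_head 0.7 [ 0.4857 -0.28    0.1071] [315.9 285.3]
side long_head 0.67 [ 0.478  -0.2043  0.1416] [309.9 236.4]
side long_head 0.59 [ 0.4323 -0.1091  0.1013] [284.3 224.7]
side short_head 0.56 [ 0.5453 -0.1907  0.0831] [350.6 259.7]
side gauge_mid 0.89 [ 0.4479 -0.0228  0.027 ] [295.1 231.3]
side cap_tab 0.58 [0.588  0.229  0.1445] [354.  129.8]
side dust_cap 0.66 [0.5877 0.2315 0.1474] [353.8 128.2]
side bush_upper 0.94 [0.5205 0.1917 0.0732] [326.3 164. ]
top 365.31485816739297 -0.08060903852689995 pos [ 0.4557 -0.0129  0.8305] fwd [ 0.069   0.0062 -0.9976]
top long_head 0.73 [ 0.4048 -0.218   0.142 ] [432.9 252.7]
top long_head 0.67 [ 0.4295 -0.0998  0.1522] [371.1 240. ]
top long_head 0.49 [ 0.4782 -0.194   0.1599] [422.3 213.5]
top long_head 0.49 [ 0.4805 -0.2684  0.1373] [457.5 212.6]
top short_head 0.52 [ 0.5469 -0.1855  0.0987] [409.5 180.5]
top gauge_mid 0.9 [ 0.4462 -0.0015  0.0304] [318.9 230.2]
top cap_tab 0.8 [0.5865 0.2352 0.1351] [196.8 158.2]
top dust_cap 0.73 [0.5832 0.2294 0.1382] [199.1 159.6]
top dust_cap 0.31 [ 0.5429 -0.1845  0.0979] [408.9 182.5]
top bush_upper 0.67 [0.5129 0.2029 0.0782] [220.4 198.1]
```

View pics/side0.png

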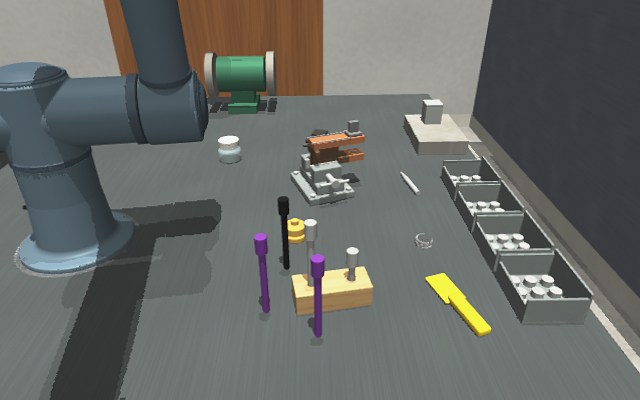

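View pics/top0.png

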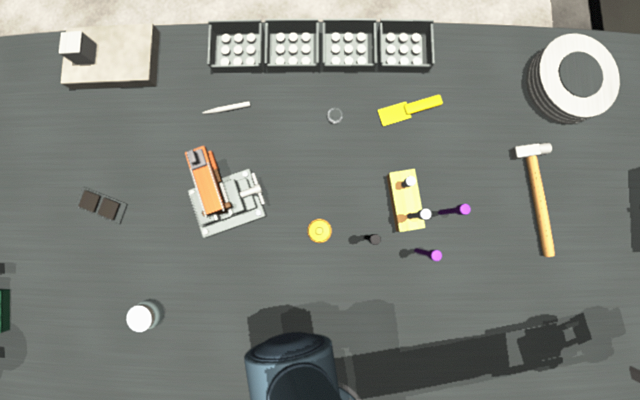

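Side picture: the orange-bronze carrier and its grey cap are at about (352,128), with the vise below. The gauge is at (295,231). The candidates for the long pin are:
- purple at (262,266)
- purple at (316,285)
- black at (284,225)
- steel in the rack at (310,236)

The steel one in the rack fits, because the pin is steel, sits in the rack and is taller than the one at (352,258). I'll confirm this in one enlarged crop.

```bash
python3 - <<'E'
import cv2,numpy as np
t=cv2.imread("pics/top0.png");s=cv2.imread("pics/side0.png")
r=lambda im,x,y:cv2.resize(im[y:y+75,x:x+100],(400,300),interpolation=cv2.INTER_CUBIC)
cv2.imwrite("pics/c1.png",np.vstack([np.hstack([r(t,170,135),r(s,285,105)]),np.hstack([r(t,380,160),r(s,280,215)])]))
E
```

```text
(no output)
```

View pics/c1.png

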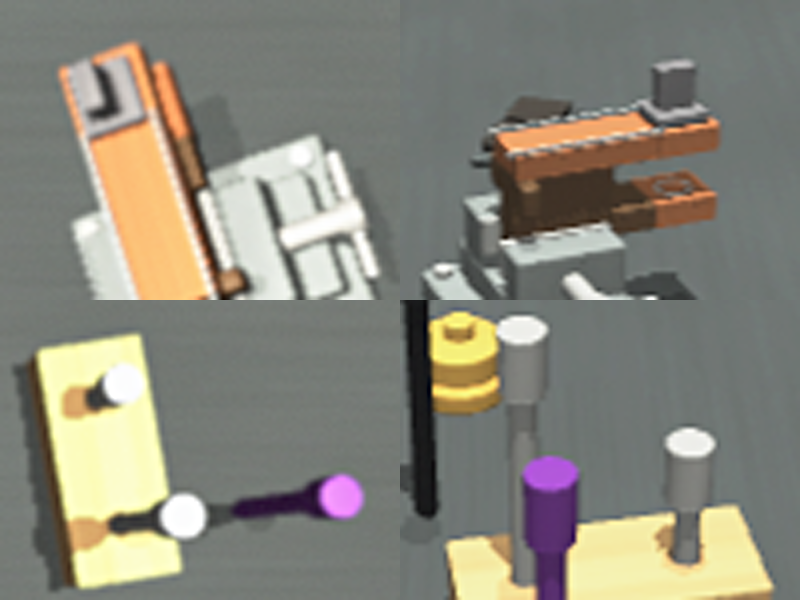

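```bash
python3 - <<'E'
from h import *
np.set_printoptions(precision=4,suppress=True)
T=lambda x,y:(170+x/4-.125,135+y/4-.125); S=lambda x,y:(285+(x-400)/4,105+y/4)
P={k:atz("top",*T(*v),.13)[:2] for k,v in dict(fl=(62,68),fr=(138,42),bl=(120,300),br=(212,295)).items()}
print(P, np.linalg.norm(P['fl']-P['fr']))
for a,b in(("bl","fl"),("br","fr")):
    d=P[a]-P[b]; print(np.degrees(np.arctan2(-d[1],-d[0])))
d=P['fl']-P['fr'];print("end normal",np.degrees(np.arctan2(d[1],d[0]))-90)
# side: ear end corners upper: near (718,120ish) 
print("side end near", atz("side",*S(719,124),.13), "tab top L,R", atz("side",*S(653,66),.165),atz("side",*S(695,64),.165))
o=readout.state()
for z,n in((.15,"long"),(.165,"longtop")):
  print(n, atz("top",380+183/4,160+(516-300)/4,.165), atz("side",280+(523-400)/4,215+(331-300)/4,.165))
print("short", atz("top",380+123/4,160+(384-300)/4,.1), atz("side",280+(690-400)/4,215+(444-300)/4,.1))
print("gauge",atz("top",320,230,.042))
print("blk", atz("top",374,239,.165),atz("side",284,201,.165),"pur",atz("top",464,209,.165),atz("side",317.5,260,.165),atz("top",435,256,.165))
E
```

```text
{'fl': array([0.6003, 0.2604]), 'fr': array([0.613 , 0.2226]), 'bl': array([0.486 , 0.2281]), 'br': array([0.4885, 0.1829])} 0.03990002839260715
15.76418810372338
17.6915700736538
end normal 18.474429045663697
side end near [0.6139 0.2242 0.13  ] tab top L,R [0.5738 0.2305 0.165 ] [0.599  0.2326 0.165 ]
long [ 0.477 -0.199  0.165] [ 0.4798 -0.2008  0.165 ]
longtop [ 0.477 -0.199  0.165] [ 0.4798 -0.2008  0.165 ]
short [ 0.5458 -0.1879  0.1   ] [ 0.5481 -0.1895  0.1   ]
gauge [ 0.4467 -0.004   0.042 ]
blk [ 0.4317 -0.1035  0.165 ] [ 0.4355 -0.1329  0.165 ] pur [ 0.4861 -0.2706  0.165 ] [ 0.4881 -0.2943  0.165 ] [ 0.4005 -0.2149  0.165 ]
```

```bash
cat >> h.py <<'E'
from scipy.spatial.transform import Rotation as Ro
def go(x,y,z,yaw=None):
    "shift/turn (tool axes) to a tool-down pose with tool x at yaw deg"
    s=readout.state(); R0=Ro.from_quat(s["orientation"]); M=R0.as_matrix()
    cur=np.degrees(np.arctan2(M[1,0],M[0,0])); yaw=cur if yaw is None else yaw
    a=np.radians(yaw); G=np.array([[np.cos(a),np.sin(a),0],[np.sin(a),-np.cos(a),0],[0,0,-1]])
    print("t%.2f"%s["time"],"pos",s["ee_pos"].round(4),"yaw %.2f"%cur,"F",np.round(s["wrist_force"],1),"w",round(s["gripper_width"]*94,1),"gf",round(s["gripper_force"],1),
     "\n shift",(M.T@(np.array([x,y,z])-s["ee_pos"])).round(4),"turn",(R0.inv()*Ro.from_matrix(G)).as_rotvec().round(4))
E
python3 -c "
from h import *
go(.5864,.2345,.25,17.2)"
```

```text
t0.70 pos [ 0.2074 -0.616   0.2055] yaw 18.61 F [-0.1  0.6 -0.2] w 94.1 gf 0.0 
 shift [ 0.6305 -0.6851 -0.0445] turn [-0.     -0.      0.0246]
```

```bash
python3 -m crank '[0,0,-0.045,0,0,0.025, 0.1,-0.11,-0.045,0,0,0.025, 0.2,-0.22,-0.045,0,0,0.025, 0.3,-0.33,-0.045,0,0,0.025, 0.3,-0.33,-0.045,0,0,0.025, 0.3,-0.33,-0.045,0,0,0.025, 0.3,-0.33,-0.045,0,0,0.025, 0.3,-0.33,-0.045,0,0,0.025]' 0.5 30; python3 -c "
from h import *
go(.5864,.2345,.25,17.2)"
```

```text
time: 1.7
ee_pos: [0.3835, -0.2135, 0.2508]
orientation: [0.989, 0.149, 0.0, 0.0]
wrist_force: [0.3, -0.2, -0.3]
gripper_width: 0.498
gripper_force: 0.0
t1.70 pos [ 0.3835 -0.2135  0.2508] yaw 17.14 F [ 0.3 -0.2 -0.3] w 46.8 gf 0.0 
 shift [ 0.3259 -0.3683  0.0007] turn [ 0.001  -0.0007 -0.001 ]
```

```bash
python3 -m crank '[0.08,-0.09,0,0,0,0, 0.16,-0.18,0,0,0,0, 0.24,-0.27,0,0,0,0, 0.326,-0.368,0,0,0,0, 0.326,-0.368,0,0,0,0, 0.326,-0.368,0,0,0,0, 0.326,-0.368,0,0,0,0, 0.326,-0.368,0,0,0,0]'; python3 -m crank '[0,0,0,0,0,0, 0,0,0,0,0,0, 0,0,0.03,0,0,0, 0,0,0.06,0,0,0, 0,0,0.06,0,0,0, 0,0,0.06,0,0,0]';  python3 - <<'E'
from h import *
go(.5864,.2345,.143,17.2)
a,b=snapshot("top"),snapshot("side")
for n,k in(("top","cap_tab"),("side","cap_tab")):
  for d in look_for(n,k)[:2]: print(n,round(d["confidence"],2),w(n,d["at"]).round(4))
r=lambda im,x,y:cv2.resize(im[y:y+75,x:x+100],(400,300),interpolation=cv2.INTER_CUBIC)
cv2.imwrite("pics/c2.png",np.hstack([r(a,150,120),r(b,305,85)])[:,:,::-1])
E
```

```text
time: 2.7
ee_pos: [0.5864, 0.2349, 0.2505]
orientation: [0.989, 0.15, 0.0, 0.0]
wrist_force: [-0.1, -1.1, 0.2]
gripper_width: 0.5
gripper_force: 0.0
time: 3.45
ee_pos: [0.5865, 0.2319, 0.1922]
orientation: [0.989, 0.149, 0.001, -0.0]
wrist_force: [-0.2, 0.4, 0.6]
gripper_width: 0.5
gripper_force: 0.0
t3.45 pos [0.5865 0.2319 0.1922] yaw 17.11 F [-0.2  0.4  0.6] w 47.0 gf 0.0 
 shift [ 0.0006 -0.0025  0.0492] turn [ 0.0002 -0.0022 -0.0016]
top 0.67 [0.5819 0.2358 0.1381]
side 0.71 [ 0.4754 -0.2048  0.1371]
side 0.64 [0.5839 0.2271 0.1432]
```

View pics/c2.png

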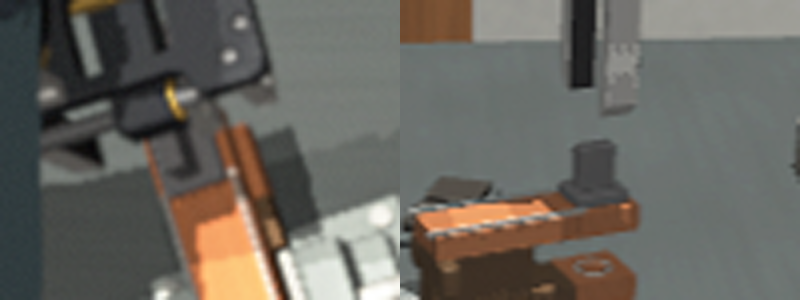

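```bash
python3 -m crank '[0,-0.002,0.015,0,0,0, 0,-0.002,0.03,0,0,0, 0,-0.002,0.04,0,0,0, 0,-0.002,0.049,0,0,0, 0,-0.002,0.049,0,0,0, 0,-0.002,0.049,0,0,0]';python3 -m crank '[0,0,0,0,0,0, 0,0,0,0,0,0, 0,0,0,0,0,0, 0,0,0,0,0,0, 0,0,0,0,0,0, 0,0,0,0,0,0, 0,0,0,0,0,0, 0,0,0,0,0,0]' 1 12; python3 -c "
from h import *
go(.5864,.2345,.143,17.2)"
```

```text
time: 4.4
ee_pos: [0.5856, 0.2345, 0.1419]
orientation: [0.989, 0.149, 0.0, -0.0]
wrist_force: [-0.6, 0.4, -0.1]
gripper_width: 0.498
gripper_force: 0.0
time: 5.4
ee_pos: [0.5851, 0.235, 0.1416]
orientation: [0.989, 0.149, 0.0, -0.001]
wrist_force: [-2.4, 5.4, 1.5]
gripper_width: 0.126
gripper_force: 12.0
t5.40 pos [0.5851 0.235  0.1416] yaw 17.18 F [-2.4  5.4  1.5] w 11.9 gf 12.0 
 shift [ 0.0011  0.0009 -0.0014] turn [-0.001  -0.0002 -0.0003]
```

```bash
python3 -m crank '[-0.008,-0.0005,0,0,0,0, -0.016,-0.0005,0,0,0,0, -0.024,-0.0005,0,0,0,0, -0.032,-0.0005,0,0,0,0, -0.032,-0.0005,0,0,0,0]' - 20;python3 -m crank '[-0.008,0,0,0,0,0, -0.016,0,0,0,0,0, -0.022,0,0,0,0,0, -0.025,0,0,0,0,0, -0.028,0,0,0,0,0, -0.028,0,0,0,0,0]'; python3 -c "
from h import *
go(.5851,.235,.1416,17.2)"
```

```text
time: 6.02
ee_pos: [0.554, 0.2242, 0.1416]
orientation: [0.989, 0.149, -0.001, 0.001]
wrist_force: [1.6, -4.6, 1.1]
gripper_width: 0.131
gripper_force: 19.9
time: 6.78
ee_pos: [0.5302, 0.2158, 0.1416]
orientation: [0.989, 0.149, 0.003, 0.001]
wrist_force: [11.8, -3.3, -6.3]
gripper_width: 0.129
gripper_force: 19.9
t6.78 pos [0.5302 0.2158 0.1416] yaw 17.15 F [11.8 -3.3 -6.3] w 12.1 gf 19.9 
 shift [ 0.0581 -0.0021  0.0003] turn [ 0.0038 -0.0056 -0.0008]
```

```bash
python3 -m crank '[-0.002,0.0005,0,0,0,0, -0.004,0.0005,0,0,0,0, -0.004,0.0005,0,0,0,0, -0.004,0.0005,0,0,0,0]'; python3 -c "
from h import *
import numpy as np
for i in range(5):
  go(.5851,.235,.1416,17.2); snapshot('top')"
```

```text
time: 7.28
ee_pos: [0.5294, 0.2155, 0.1419]
orientation: [0.989, 0.149, 0.007, 0.0]
wrist_force: [21.7, 1.3, -13.5]
gripper_width: 0.129
gripper_force: 20.1
t7.28 pos [0.5294 0.2155 0.1419] yaw 17.14 F [ 21.7   1.3 -13.5] w 12.1 gf 20.1 
 shift [ 0.059  -0.0022  0.0011] turn [ 0.0026 -0.0139 -0.0011]
t7.33 pos [0.5294 0.2155 0.1418] yaw 17.13 F [ 22.5   1.  -13.4] w 12.3 gf 20.1 
 shift [ 0.059  -0.0022  0.001 ] turn [ 0.0027 -0.0139 -0.0012]
t7.38 pos [0.5294 0.2155 0.1419] yaw 17.14 F [ 21.4   1.5 -14.4] w 12.0 gf 20.1 
 shift [ 0.059  -0.0022  0.0011] turn [ 0.0026 -0.0139 -0.0011]
t7.42 pos [0.5294 0.2155 0.1419] yaw 17.14 F [ 22.4   1.  -13.6] w 12.2 gf 20.1 
 shift [ 0.059  -0.0022  0.0011] turn [ 0.0026 -0.0139 -0.0011]
t7.47 pos [0.5294 0.2155 0.1419] yaw 17.14 F [ 22.    2.1 -14. ] w 12.2 gf 20.1 
 shift [ 0.059  -0.0022  0.0011] turn [ 0.0026 -0.0139 -0.0011]
```

```bash
python3 -m crank '[0,0,0,0,0,0, 0,0,0,0,0,0, 0,0,0,0,0,0, 0,0,0,0,0,0, 0,0,-0.03,0,0,0, 0,0,-0.07,0,0,0, 0,0,-0.11,0,0,0, 0,0,-0.11,0,0,0]' 0.5; python3 -c "
from h import *
go(.4784,-.2,.25,17.2)"
```

```text
time: 8.52
ee_pos: [0.5259, 0.2161, 0.2555]
orientation: [0.989, 0.149, 0.004, -0.0]
wrist_force: [-0.5, 0.5, -0.5]
gripper_width: 0.501
gripper_force: 0.0
t8.53 pos [0.5259 0.2161 0.2555] yaw 17.18 F [-0.5  0.5 -0.5] w 47.1 gf 0.0 
 shift [-0.1684  0.3835  0.0045] turn [ 0.0006 -0.0073 -0.0003]
```

```bash
python3 -m crank '[-0.025,0.055,0.004,0,0,0, -0.05,0.11,0.004,0,0,0, -0.075,0.165,0.004,0,0,0, -0.1,0.22,0.004,0,0,0, -0.12,0.275,0.004,0,0,0, -0.145,0.33,0.004,0,0,0, -0.168,0.383,0.004,0,0,0, -0.168,0.383,0.004,0,0,0]'; python3 -m crank '[0,0,0,0,0,0, 0,0,0,0,0,0]'; python3 - <<'E'
from h import *
go(.4784,-.2,.18,17.2)
a,b=snapshot("top"),snapshot("side")
cv2.imwrite("pics/top1.png",a[:,:,::-1]);cv2.imwrite("pics/side1.png",b[:,:,::-1])
for n,k in(("top","dust_cap"),("side","dust_cap"),("top","bush_upper"),("side","bush_upper")):
  for d in look_for(n,k)[:2]: print(n,k,round(d["confidence"],2),w(n,d["at"]).round(4))
r=lambda im,x,y,m=4:cv2.resize(im[y:y+300//m,x:x+400//m],(400,300),interpolation=cv2.INTER_CUBIC)
cv2.imwrite("pics/c3.png",np.vstack([np.hstack([r(a,170,140,8),r(b,325,115,8)]),np.hstack([r(a,380,160),r(b,280,180)])])[:,:,::-1])
E
```

```text
time: 9.52
ee_pos: [0.4753, -0.2025, 0.2456]
orientation: [0.989, 0.147, -0.001, -0.001]
wrist_force: [-0.0, 0.4, 0.1]
gripper_width: 0.497
gripper_force: 0.0
time: 9.78
ee_pos: [0.4767, -0.1985, 0.2469]
orientation: [0.989, 0.15, -0.0, -0.0]
wrist_force: [0.1, -0.8, 0.4]
gripper_width: 0.501
gripper_force: 0.0
t9.78 pos [ 0.4767 -0.1985  0.2469] yaw 17.29 F [ 0.1 -0.8  0.4] w 47.1 gf 0.0 
 shift [0.0012 0.002  0.0669] turn [-0.001   0.0005  0.0016]
top dust_cap 0.73 [0.5299 0.211  0.1389]
top bush_upper 0.72 [0.5148 0.202  0.0791]
side bush_upper 0.93 [0.5296 0.1933 0.0646]
```

View pics/c3.png

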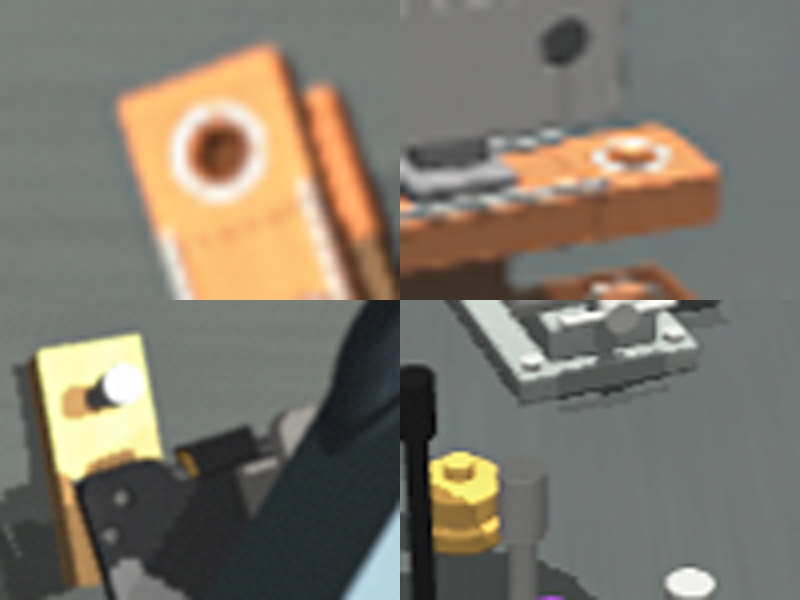

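Top view: the cap is back and the rim is free, centred at about (197.2,158.8). In the side view the rim is at (353.8,134.4). The steel long pin stands in the rack below the gripper.

```bash
python3 - <<'E'
from h import *
np.set_printoptions(precision=4,suppress=True)
print("bush",atz("top",197.2,158.8,.13),atz("side",353.8,134.4,.13))
for n,m in(("top",1),("side",1)):
  for c in((0.5864,.2345),):pass
# subpixel white rim in side/top
for n,(u,v) in(("top",(197,159)),("side",(354,134))):
  im=cv2.imread(f"pics/{n}1.png").astype(int); s=im[v-7:v+8,u-12:u+13]; m=(s.min(2)>150)
  ys,xs=np.nonzero(m); print(n,m.sum(),xs.min()+u-12,xs.max()+u-12,ys.min()+v-7,ys.max()+v-7)
a=np.radians(18.5);e=np.array([np.cos(a),np.sin(a)])
print("from cap stop",np.array([.5294,.2155])+.06*e)
E
```

```text
bush [0.5863 0.2361 0.13  ] [0.5886 0.2352 0.13  ]
top 100 191 209 152 166
side 28 342 358 131 138
from cap stop [0.5863 0.2345]
```

```bash
python3 -m crank '[0.001,0.002,0.02,0,0,0, 0.001,0.002,0.04,0,0,0, 0.001,0.002,0.06,0,0,0, 0.001,0.002,0.08,0,0,0, 0.001,0.002,0.095,0,0,0, 0.001,0.002,0.11,0,0,0, 0.001,0.002,0.116,0,0,0, 0.001,0.002,0.116,0,0,0]'; python3 -m crank '[0,0,0,0,0,0, 0,0,0,0,0,0, 0,0,0,0,0,0, 0,0,0,0,0,0, 0,0,0,0,0,0, 0,0,0,0,0,0, 0,0,0,0,0,0, 0,0,0,0,0,0]' 1 20; python3 -c "
from h import *
go(.4784,-.2,.15,17.2)"
```

```text
time: 11.08
ee_pos: [0.4782, -0.2016, 0.1312]
orientation: [0.989, 0.149, -0.0, -0.0]
wrist_force: [-1.2, 0.1, -0.6]
gripper_width: 0.501
gripper_force: 0.0
time: 12.08
ee_pos: [0.4784, -0.2017, 0.1318]
orientation: [0.989, 0.149, 0.0, 0.0]
wrist_force: [-0.3, 1.6, 4.5]
gripper_width: 0.206
gripper_force: 20.0
t12.07 pos [ 0.4784 -0.2017  0.1318] yaw 17.18 F [-0.3  1.6  4.5] w 19.4 gf 20.0 
 shift [ 0.0005 -0.0016 -0.0182] turn [ 0.0003 -0.0004 -0.0003]
```

```bash
python3 -m crank '[0,0,0,0,0,0, 0,0,0,0,0,0, 0,0,-0.01,0,0,0, 0,0,-0.02,0,0,0, 0,0,-0.035,0,0,0, 0,0,-0.05,0,0,0, 0,0,-0.07,0,0,0, 0,0,-0.09,0,0,0]' - 45; python3 -m crank '[0,0,-0.02,0,0,0, 0,0,-0.05,0,0,0, 0,0,-0.08,0,0,0, 0,0,-0.09,0,0,0, 0,0,-0.09,0,0,0, 0,0,-0.09,0,0,0]'; python3 -c "
from h import *
go(.5868,.2353,.31,17.2)"
```

```text
time: 13.08
ee_pos: [0.4783, -0.2017, 0.223]
orientation: [0.989, 0.149, 0.0, 0.0]
wrist_force: [-0.0, -0.4, -1.3]
gripper_width: 0.205
gripper_force: 45.0
time: 13.82
ee_pos: [0.4777, -0.2012, 0.3099]
orientation: [0.989, 0.149, -0.001, -0.001]
wrist_force: [-0.6, -0.3, -1.8]
gripper_width: 0.207
gripper_force: 45.0
t13.82 pos [ 0.4777 -0.2012  0.3099] yaw 17.18 F [-0.6 -0.3 -1.8] w 19.4 gf 45.0 
 shift [ 2.332e-01 -3.848e-01  3.000e-04] turn [-0.002   0.0016 -0.0004]
```

```bash
python3 -m crank '[0.01,-0.016,0,0,0,0, 0.025,-0.04,0,0,0,0, 0.045,-0.074,0,0,0,0, 0.065,-0.107,0,0,0,0, 0.085,-0.14,0,0,0,0, 0.1,-0.165,0,0,0,0, 0.112,-0.185,0,0,0,0, 0.117,-0.193,0,0,0,0]'; python3 -m crank '[0.015,-0.025,0,0,0,0, 0.035,-0.058,0,0,0,0, 0.055,-0.09,0,0,0,0, 0.075,-0.124,0,0,0,0, 0.095,-0.157,0,0,0,0, 0.11,-0.182,0,0,0,0, 0.116,-0.192,0,0,0,0, 0.116,-0.192,0,0,0,0]'; python3 -m crank '[0,0,0.01,0,0,0, 0,0,0.025,0,0,0, 0,0,0.038,0,0,0, 0,0,0.045,0,0,0, 0,0,0.045,0,0,0, 0,0,0.045,0,0,0, 0,0,0.045,0,0,0]'; python3 - <<'E'
from h import *
go(.5868,.2353,.264,17.2)
a,b=snapshot("top"),snapshot("side")
cv2.imwrite("pics/top2.png",a[:,:,::-1]);cv2.imwrite("pics/side2.png",b[:,:,::-1])
r=lambda im,x,y,m=4:cv2.resize(im[y:y+400//m,x:x+400//m],(400,400),interpolation=cv2.INTER_CUBIC)
cv2.imwrite("pics/c4.png",np.hstack([r(a,160,120,5),r(b,315,70,5)])[:,:,::-1])
E
```

```text
time: 14.82
ee_pos: [0.5327, 0.0194, 0.3107]
orientation: [0.989, 0.15, -0.001, -0.0]
wrist_force: [0.7, -0.5, -1.0]
gripper_width: 0.205
gripper_force: 45.0
time: 15.82
ee_pos: [0.587, 0.235, 0.311]
orientation: [0.989, 0.15, -0.0, 0.0]
wrist_force: [-0.3, -0.5, -1.3]
gripper_width: 0.205
gripper_force: 45.0
time: 16.7
ee_pos: [0.5875, 0.2352, 0.2672]
orientation: [0.989, 0.149, 0.001, -0.0]
wrist_force: [-0.1, -0.0, -1.0]
gripper_width: 0.208
gripper_force: 45.0
t16.70 pos [0.5875 0.2352 0.2672] yaw 17.18 F [-0.1 -0.  -1. ] w 19.6 gf 45.0 
 shift [-0.0006 -0.0003  0.0032] turn [ 0.0001 -0.0012 -0.0003]
```

View pics/c4.png

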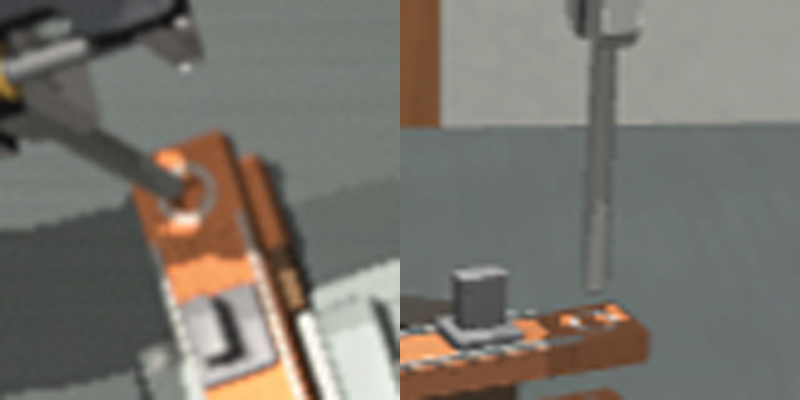

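```bash
python3 - <<'E'
from h import *
for n,u,v in(("top",197.2,158.8),("side",353.8,134.4)):
  B=atz(n,u,v,.13); print(n,"rim axis at .1454:",px(n,[B[0],B[1],.1454]),"tip by TCP:",px(n,[.5875,.2352,.1454]), "shank line", px(n,[.5875,.2352,.1854]))
# side shank centre per row: edges
im=cv2.cvtColor(cv2.imread("pics/side2.png"),cv2.COLOR_BGR2GRAY).astype(int)
for v in (82,86,90,94,104,110,118,122,125,127,128,129): print(v,im[v,346:366])
E
```

```text
top rim axis at .1454: [194.5 157.3] tip by TCP: [194.9 156.7] shank line [187.3 152.6]
side rim axis at .1454: [354.  128.4] tip by TCP: [353.5 128.4] shank line [354.1 112.5]
82 [154 154 153 153 154 155 143 111  91  99  98  90 127 157 154 154 155 154
 154 153]
86 [154 155 155 155 155 156 137 102  95 100  97  95 131 156 155 155 156 155
 155 154]
90 [151 153 154 154 154 156 129  93  98 100  96 104 140 158 155 155 155 154
 154 155]
94 [155 156 157 155 156 157 131  98 100 101  96 100 136 157 155 155 156 156
 157 149]
104 [111 110 110 109 110 102  94  98 102 101  93 102 112 111 111 111 111 111
 111 110]
110 [111 111 111 111 111 105  96  97 114 110  90 102 112 111 111 112 111 111
 111 111]
118 [113 113 114 113 112  99 101 116 120 115 102 105 114 115 114 115 115 114
 115 115]
122 [112 112 111 111 111 100 104 117 118 111 100 106 114 114 114 114 114 114
 114 115]
125 [111 111 111 111 111 102 107 118 118 112  99 104 112 111 111 111 111 113
 114 113]
127 [110 111 111 112 112 104 111 123 123 111 108 112 112 111 112 111 111 112
 113 114]
128 [111 111 112 112 112 110 101  98  96 103 110 112 112 111 111 110 111 112
 112 113]
129 [111 110 112 112 112 110 109 108 110 111 111 111 111 110 111 111 111 110
 112 111]
```

The tip is within about 1 mm of the rim axis: side tip about (353.9,128), rim axis (354.0,128.4). I'll descend gently.

```bash
python3 -m crank '[0,0,0.005,0,0,0, 0,0,0.01,0,0,0, 0,0,0.014,0,0,0, 0,0,0.017,0,0,0, 0,0,0.02,0,0,0, 0,0,0.02,0,0,0]'; python3 -m crank '[0,0,0.003,0,0,0, 0,0,0.006,0,0,0, 0,0,0.009,0,0,0, 0,0,0.009,0,0,0]'; python3 -c "
from h import *
go(.5868,.2353,.24,17.2)"
```

```text
time: 17.55
ee_pos: [0.5871, 0.235, 0.2462]
orientation: [0.989, 0.149, -0.0, 0.0]
wrist_force: [-0.1, 0.1, -2.1]
gripper_width: 0.205
gripper_force: 45.0
time: 18.05
ee_pos: [0.587, 0.235, 0.237]
orientation: [0.989, 0.149, -0.0, 0.0]
wrist_force: [-0.2, -0.5, -1.5]
gripper_width: 0.204
gripper_force: 45.0
t18.05 pos [0.587 0.235 0.237] yaw 17.18 F [-0.2 -0.5 -1.5] w 19.2 gf 45.0 
 shift [-0.0001 -0.0003 -0.003 ] turn [-0.      0.0006 -0.0004]
```

```bash
python3 -m crank '[0,0,0.005,0,0,0, 0,0,0.01,0,0,0, 0,0,0.015,0,0,0, 0,0,0.02,0,0,0, 0,0,0.025,0,0,0, 0,0,0.025,0,0,0]'; python3 -m crank '[0,0,0.004,0,0,0, 0,0,0.008,0,0,0, 0,0,0.012,0,0,0, 0,0,0.016,0,0,0, 0,0,0.016,0,0,0]'; python3 -c "
from h import *
go(.5868,.2353,.159,17.2)"
```

```text
time: 18.8
ee_pos: [0.5869, 0.235, 0.2118]
orientation: [0.989, 0.149, -0.0, 0.0]
wrist_force: [0.2, 0.7, -2.4]
gripper_width: 0.207
gripper_force: 45.0
time: 19.42
ee_pos: [0.587, 0.235, 0.1959]
orientation: [0.989, 0.149, -0.0, 0.0]
wrist_force: [-0.1, 0.4, -2.1]
gripper_width: 0.204
gripper_force: 45.0
t19.43 pos [0.587  0.235  0.1959] yaw 17.18 F [-0.1  0.4 -2.1] w 19.2 gf 45.0 
 shift [-0.     -0.0004  0.0369] turn [ 0.      0.0006 -0.0004]
```

Now 10 mm into the lower bushing with no contact force. I'll continue down to the final depth.

```bash
python3 -m crank '[0,0,0.005,0,0,0, 0,0,0.01,0,0,0, 0,0,0.016,0,0,0, 0,0,0.022,0,0,0, 0,0,0.028,0,0,0, 0,0,0.033,0,0,0, 0,0,0.036,0,0,0, 0,0,0.036,0,0,0]'; python3 -m crank '[0,0,0,0,0,0, 0,0,0,0,0,0, 0,0,0,0,0,0, 0,0,0,0,0,0]'; python3 - <<'E'
from h import *
go(.5868,.2353,.159,17.2)
b=snapshot("side"); a=snapshot("top")
r=lambda im,x,y,m=4:cv2.resize(im[y:y+400//m,x:x+400//m],(400,400),interpolation=cv2.INTER_CUBIC)
cv2.imwrite("pics/c5.png",np.hstack([r(a,370,150,4),r(b,310,95,5)])[:,:,::-1])
for d in look_for("top","gauge_mid")[:1]: print(w("top",d["at"]).round(4))
E
```

```text
time: 20.42
ee_pos: [0.587, 0.2351, 0.1602]
orientation: [0.989, 0.149, -0.0, -0.0]
wrist_force: [-0.4, 0.0, -1.6]
gripper_width: 0.204
gripper_force: 45.0
time: 20.92
ee_pos: [0.5872, 0.2351, 0.1606]
orientation: [0.989, 0.149, 0.0, -0.0]
wrist_force: [0.1, 0.0, -0.8]
gripper_width: 0.203
gripper_force: 45.0
t20.93 pos [0.5872 0.2351 0.1606] yaw 17.18 F [ 0.1  0.  -0.8] w 19.0 gf 45.0 
 shift [-0.0003 -0.0003  0.0016] turn [ 0.     -0.0002 -0.0004]
[ 0.4463 -0.0011  0.029 ]
```

View pics/c5.png

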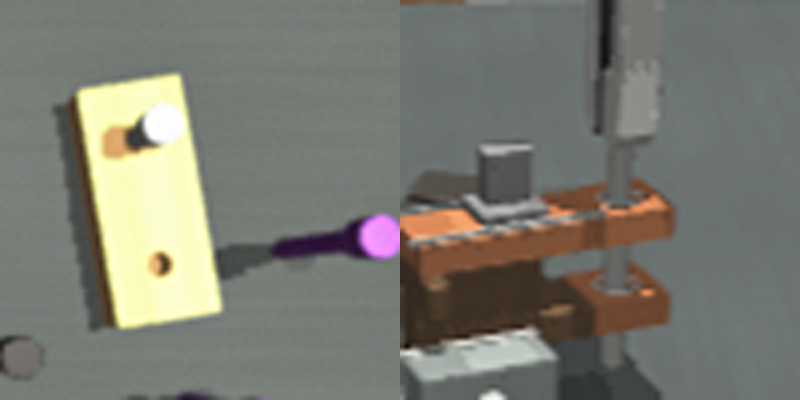

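The pin spans both ears, at crop (620,195) and (617,285), and its shank shows below the lower ear at (612,350). The cap is back, the short pin is still in the rack and the gauge hasn't moved.

```bash
python3 -c "
from cell import close_job
print(close_job())"
```

```text
the job is handed in; nothing more can be done
None
```

The job is handed in: the dust cap is back at its stop, and the arm is holding the long pin upright and still through both bushings, with its tip about 30 mm below the lower one and its head about 30 mm above the upper one.

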